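Two-button start of a jar cap sealer

TASK

Start the bench cap sealer: press its two big round start buttons down together, one fingertip on each, and hold them both right down until the pointer on the dial has swung round to its stop; then let both buttons come up again and move clear. Nothing is gripped or lifted; do not press the small stop key between the buttons, and leave the jar under the sealing head and the jars and cup standing round the machine where they are.

Things in the scene. Friction and masses are not known exactly. Their poses are not given: they have to be found in the camera images.
- sealer: White cap sealer fixed on the table, 322 x 160 x 190 mm. Origin on the table under its middle; x to its back, y to its left, z up. Front (x -160 to -48 mm): flat console 46 mm high, start buttons and stop key in a row along y at x = -110. Behind: jar plate 20 mm high with a jar under the sealing head (front edge x = +24, underside 112 mm, arm top 184 mm high), column at the back.
- start_left_top (a point): Centre of the top of the left (+y of the sealer) start button, when up 67 mm above the table: round flat plain grey cap, 34 mm in diameter, 6 mm thick, standing over a black collar 42 mm in diameter whose top is 52 mm above the table. The two button centres are 64 mm apart along the sealer's y.
- start_right_top (a point): Centre of the top of the right (-y of the sealer) start button; the same cap.
- start_left (a joint): Travel of the left start button in m: 0 up, 0.008 fully down (end stop). Springs back: about 1 N to begin, 4 N fully down, so about 8 N for the pair.
- start_right (a joint): The same for the right start button.
- pair_mid (a point): Point half-way between the tops of the two start buttons (up). Fixed to the sealer; axes as the sealer's.
- stop_key (a joint): Travel of the small stop key in m: 0 up, 0.003 down; light spring. Round, 14 mm in diameter, midway between the start buttons, its top 53.5 mm above the table (14 mm lower than the start buttons when these are up, 6 mm lower when they are down).
- pointer (a joint): Angle of the dial pointer in rad: 0 at the start mark (towards the console), 1.57 at its stop (thick mark, sealer's left), clockwise from above. It creeps to the stop in about 3 s while both start buttons are held fully down, stays while they are, and creeps back once they are let go; one button alone takes it only to about 1.1.
- dial_center (a point): Centre of the round dial, 80 mm in diameter, that faces up on top of the head arm, 190 mm above the table.
- seal_jar_mid (a point): Middle of the closed jar with a wide red cap that stands loose under the sealing head, 60 mm in diameter, 86 mm high.
- spice_jar_mid (a point): Middle of a slim spice jar standing on the table beside the machine, 41 mm in diameter, 105 mm high.
- low_jar_mid (a point): Middle of a low jar with a yellow cap standing on the table beside the machine, 54 mm in diameter, 84 mm high.
- cup_mid (a point): Middle of a brown clay cup with a handle standing on the table beside the machine, 68 by 100 mm, 78 mm high.
Things that resemble listed ones, but are neither listed nor needed, are in the scene too. What is shaped like the part that bears spice_jar_mid but blue or orange is not meant.

How it is judged:
On the way, in this order (a step that is already met when the one before it is completed fails the run):
1. both start buttons are pressed down together, one fingertip on each (value of joint each of start_left, start_right above 0.006 m and horizontal distance between the grasp point and pair_mid below 0.03 m and contact force between the fingers and sealer above 3 N), for 0.2 s.
2. they are still held down when the pointer has reached its stop (all of step 1 and value of joint pointer above 1.5 rad), for 0.2 s.
At the end, for the whole second after the job is handed in: After the pointer came to its stop (over 1.5 rad) with both buttons held, both start buttons and the stop key are up again (within 1 mm), and the jar under the head, the spice jar, the low jar and the cup stand upright within 15 mm of where they were (value of joint each of start_left, start_right, stop_key below 0.001 m and distance of each of seal_jar_mid, spice_jar_mid, low_jar_mid, cup_mid from where it was at the start of the episode below 0.015 m and angle between each of seal_jar_mid, spice_jar_mid, low_jar_mid, cup_mid's own z axis and vertical below 0.15 rad); the robot touches nothing.
It fails at once if one start button is pressed down (over 6 mm) while the other is up (under 2 mm) ((value of joint start_left above 0.006 m and value of joint start_right below 0.002 m) or (value of joint start_right above 0.006 m and value of joint start_left below 0.002 m)).
It fails at once if the stop key is pressed (over 1.5 mm) (value of joint stop_key above 0.0015 m).
It fails at once if a jar or the cup is pushed away (over 15 mm), lifted or tipped (distance of any of seal_jar_mid, spice_jar_mid, low_jar_mid, cup_mid from where it was at the start of the episode above 0.015 m or angle between any of seal_jar_mid, spice_jar_mid, low_jar_mid, cup_mid's own z axis and vertical above 0.3 rad).
It also fails if it takes over 35 s, if anything falls off the work surface, if the arm or the gripper's body presses on something with over 40 N, if the wrist force passes 120 N, or if a joint passes its speed limit or range.

ROBOT

A 6-joint arm with a two-finger parallel gripper is mounted at the origin on a cart in front of the work surface, level with it; the furniture and walls round the work are solid. World frame = base frame: x ahead of the robot, y to its left, z up, the work surface at z = 0. Lengths are in m, angles in rad, forces in N, time in s.
With the tool pointing down it reaches from about 0.3 to 0.775 m from the base axis. Payload 14.6 kg.
Tool frame: the origin (TCP) lies between the finger pads; the fingertips stand 8 mm ahead of it and the grasp point (between the pads) lies 11 mm behind it; z points along the fingers, y is the line along which they close (so a half turn about z gives the same grasp; the last joint's range is limited). The gripper opens to 94 mm and grips with 3 to 60 N. Pads are 16 mm wide; open, the fingers measure 119 mm over their backs; the gripper's body (75 mm by 177 mm) begins 78 mm behind the grasp point.
Start: joints at [-1.203, 0.3, 1.521, -0, 1.321, -0.067], TCP at [0.232, -0.499, 0.213] pointing down, gripper open.
Joint ranges: [-3.03, 3.03], [-0.79, 2.21], [0.23, 2.52], [-1.04, 4.18], [0, 3.07], [-2.55, 2.55]. Speed limits (rad/s): [2.22, 2.22, 2.57, 3.14, 3.14, 3.14].

INTERFACE

Orientations are given as a unit quaternion [x, y, z, w].
In Python, from bench import telemetry, eyes, order gives the robot as it stands.
- The arm moves only by the tool step_arm, never from a script. Its argument "motion" is text: rows parted by semicolons, each of 6 numbers parted by spaces: the shift along the tool's x, y, z each as a share of 100 mm, from -1 to 1, then the turn, a rotation vector about the tool's x, y, z each as a share of 360 degrees, from -1 to 1. A call has 1 to 20 rows; each row is the pose to reach, as a shift and turn from the pose commanded when the call began, along the tool's axes at that moment, turning the shorter way round; what a row does not reach only later rows make up. A row lasts 1/12 s, in which the tool goes at most 41.7 mm and 7.16 degrees, less where a joint would pass 70% of its speed; a pose out of reach is approached as far as the arm can. A call with a number of a shift or a turn outside -1 to 1 is refused whole. A call with a gripper value outside its range is refused whole. "claw" is the opening, from -1 (shut) to 1 (fully open), set as the call begins (left out, the last holds). The fingers move at their own pace and stop on an object; "grip_force" is the grip in N (left out, the last holds). Time passes only in rows, so rows that repeat a pose let the fingers close. It gives the time, the measured TCP pose, the force, the opening and the grip force at its end, in the units of the state.
- telemetry.get_obs(): the state, without advancing time (a new reading comes with each control period).
- eyes.get_image(name): name is "scene" or "side" or "wrist"; returns the picture (384x512x3 uint8, blue, green, red); there is no depth.
- eyes.camera_params(name): a dict with "mtx" (3x3 intrinsics, pixels), "xyz" and "attitude" of the camera in the world. Camera axes: x right, y down, z forward; pixel columns grow to the right and rows downward; lengths in m; the calibration is good to about 2 mm. A picture is of the moment at which its call begins: read the wrist's pose just before it. camera_params takes no time and is no camera call; for the wrist camera it gives the pose at the moment of the call.
- order.job_done(): hands the job in; it is judged then, once.
The state is a dict: "t": time; "joint_positions": joint angles; "qvel": joint speeds; "joint_efforts": joint torques, N m; "eef_pos": TCP position; "orientation": TCP orientation; "ft_force": force on the tool from outside, world axes, zero at the start; "moment": the same for the moment, N m; "finger_gap": opening from 0.0 (shut) to 1.0 (fully open); "gripper_force": force on a finger pad.
Only numpy, scipy, OpenCV 4.12 (cv2) and the standard library are available. Lean on these libraries where they do the work, as an engineer would, in place of code of your own. Each camera call takes 0.05 s, during which the arm holds its last target. There are 200 camera calls.

## Working session

There is one attempt and no reset: what is moved stays moved. The work goes in short steps, Python scripts to look and compute and a tool call to move; the robot and the scene stay as the last step left them, time stands still between calls to the robot, and variables do not carry over. Pictures are saved under pics/ and viewed, at most 10 in all, crops included, and the job is handed in when it is done.

Besides the shell and the picture viewer there is one more tool, called after ">>>" as name(argument=value, ...), one argument or row to a line, values as JSON. step_arm: Moves the arm, as the interface text tells. Shift numbers are shares of 100 mm and turn numbers shares of 360 degrees, none past 1 either way. Its arguments: {"type":"object","properties":{"motion":{"type":"string"},"claw":{"type":"number"},"grip_force":{"type":"number"}},"required":["motion"]}

```bash
mkdir -p pics; python3 - <<'E'
from bench import telemetry, eyes
import cv2
o=telemetry.get_obs();print(o)
for n in("scene","side"):
    cv2.imwrite(f"pics/{n}0.png",cv2.resize(eyes.get_image(n),(800,600)))
    print(n,eyes.camera_params(n))
E
```

```text
{'t': 0.0, 'joint_positions': array([-1.20261299e+00,  3.00434614e-01,  1.52158655e+00,  1.52685187e-05,
        1.32070903e+00, -6.66060270e-02]), 'qvel': array([-0.00020038, -0.00235238, -0.00087292,  0.00034553,  0.00026374,
       -0.00116373]), 'joint_efforts': array([ 7.20371918e-04, -5.31806159e+01, -3.52735269e+01,  7.08260201e-02,
        2.45514867e-02, -6.39626455e-05]), 'eef_pos': array([ 0.23157546, -0.4985871 ,  0.21290403]), 'orientation': array([ 9.76462944e-01,  2.15684479e-01, -7.81278482e-05, -5.63428331e-04]), 'ft_force': array([-0.29315571, -0.58241952, -0.74365296]), 'moment': array([-0.00166667,  0.01320764, -0.04290516]), 'gripper_force': 0.0, 'finger_gap': 1.002610168538321}
scene {'mtx': array([[369.68372047,   0.        , 252.17254641],
       [  0.        , 369.68372047, 190.37661189],
       [  0.        ,   0.        ,   1.        ]]), 'xyz': array([ 0.2925144 , -0.3749483 ,  0.77503773]), 'attitude': array([ 0.88388209, -0.30517742,  0.11524098, -0.33516966])}
side {'mtx': array([[388.27356273,   0.        , 250.52587382],
       [  0.        , 388.27356273, 194.91593771],
       [  0.        ,   0.        ,   1.        ]]), 'xyz': array([ 0.47485687, -0.70197156,  0.81640785]), 'attitude': array([ 0.9062018 , -0.09679106,  0.04210252, -0.40945961])}
```

View pics/scene0.png

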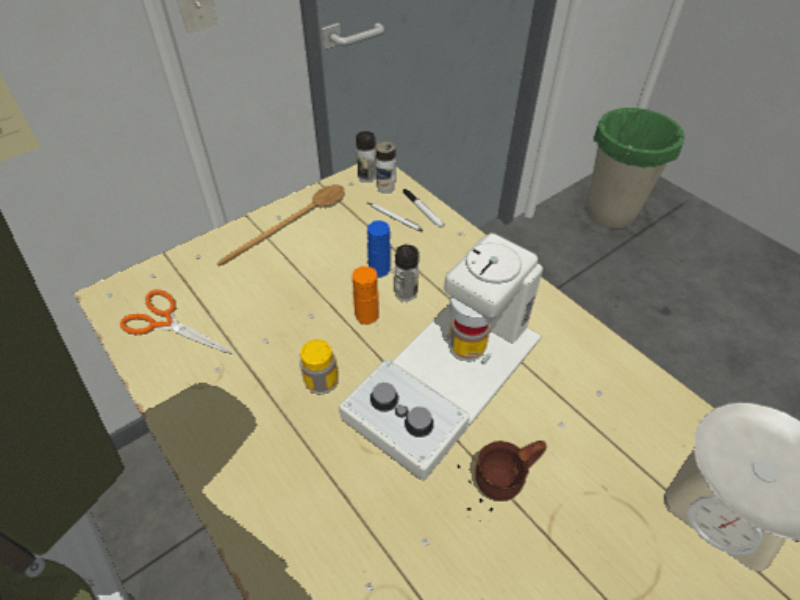

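View pics/side0.png

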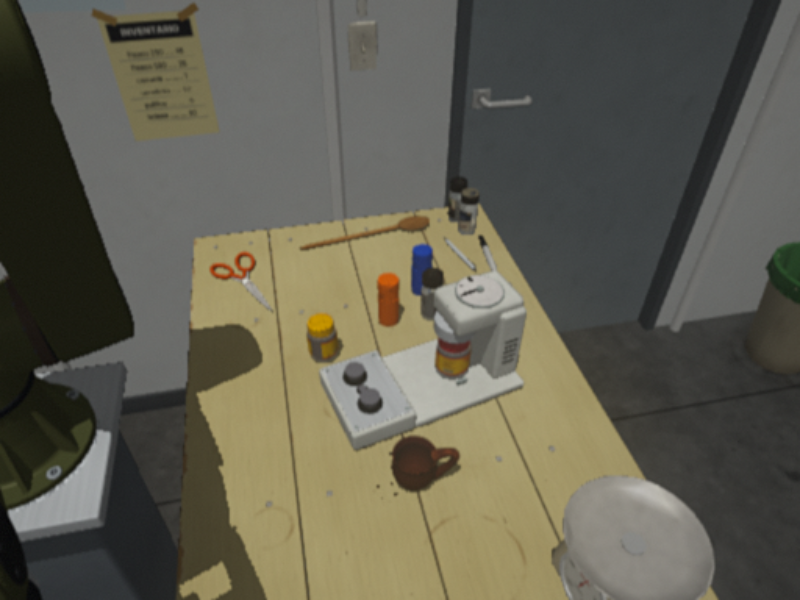

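The scene view shows the buttons near (384,396) and (420,421) and the dial near (493,262). The side view has the buttons at (355,373) and (370,399). I'll enlarge both crops into one picture.

```bash
python3 - <<'E'
from bench import eyes
import cv2, numpy as np
a=eyes.get_image("scene")[225:300,210:310]; b=eyes.get_image("side")[215:290,195:275]
f=lambda i:cv2.resize(i,None,fx=8 if 0 else 4.4,fy=4.4,interpolation=cv2.INTER_CUBIC)
cv2.imwrite("pics/crop.png",np.hstack([f(a),f(b)]))
E
```

```text
(no output)
```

View pics/crop.png

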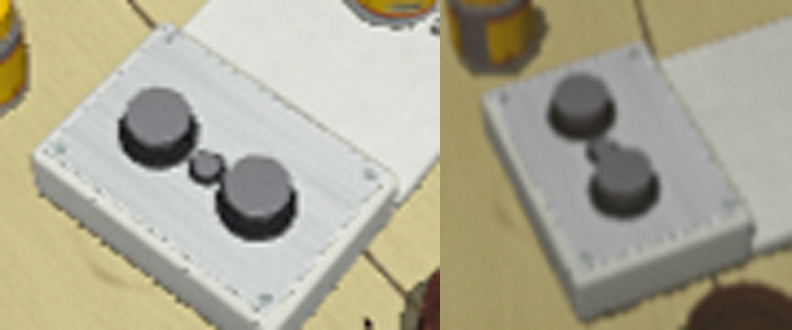

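The scene crop has the cap tops at (159,115) and (259,184). In the side crop they are at (583,99) and (625,174).

```bash
cat > h.py <<'E'
from bench import eyes, telemetry
import numpy as np
from scipy.spatial.transform import Rotation as R
def at_z(n,uv,z,c=None):
    c=c or eyes.camera_params(n)
    d=R.from_quat(c["attitude"]).apply(np.linalg.inv(c["mtx"])@[*uv,1])
    return c["xyz"]+d*(z-c["xyz"][2])/d[2]
E
python3 - <<'E'
from h import *
q=lambda x,y,X,Y:((x+.5)/4.4-.5+X,(y+.5)/4.4-.5+Y)
res=[]
for n,l,r in(("scene",q(159,115,210,225),q(259,184,210,225)),("side",q(143,99,195,215),q(185,174,195,215))):
    L=at_z(n,l,.067);Rr=at_z(n,r,.067);d=L-Rr
    print(n,L,Rr,(L+Rr)/2,np.linalg.norm(d),np.degrees(np.arctan2(d[1],d[0])))
o=telemetry.get_obs();print(R.from_quat(o["orientation"]).as_matrix())
for n,p in(("spice",(405,255)),("low",(317,352)),("cup",(503,455)),("orange",(366,275)),("dial",(493,262))):
    print(n,at_z("scene",(p[0]*.64,p[1]*.64),{"spice":.1,"low":.08,"cup":.07,"orange":.1,"dial":.19}[n]))
E
```

```text
scene [ 0.55617371 -0.01417084  0.067     ] [ 0.57080853 -0.0759678   0.067     ] [ 0.56349112 -0.04506932  0.067     ] 0.06350623649524374 103.32338867315143
side [ 0.55691126 -0.01926809  0.067     ] [ 0.57066682 -0.080717    0.067     ] [ 0.56378904 -0.04999255  0.067     ] 0.0629697034502331 102.61785124200688
[[ 9.06943890e-01  4.21251376e-01 -2.43366880e-04]
 [ 4.21251444e-01 -9.06943676e-01  6.24872201e-04]
 [ 4.25082222e-05 -6.69242674e-04 -9.99999775e-01]]
spice [0.73341244 0.15900922 0.1       ]
low [0.51501001 0.09523145 0.08      ]
cup [ 0.61916803 -0.18903624  0.07      ]
orange [0.65488129 0.16193766 0.1       ]
dial [ 0.76466334 -0.00102732  0.19      ]
```

>>> step_arm(
  motion="0.33 -0.18 0 0 0 0; 0.66 -0.36 0 0 0 0; 0.98 -0.54 0 0 0 0; 0.98 -0.54 0 0 0 0",
  claw=0.1,
)

```text
t: 0.53
eef_pos: [0.3003, -0.4048, 0.2135]
orientation: [0.976, 0.217, 0.0, -0.0]
ft_force: [-0.5, -0.8, -0.0]
finger_gap: 0.751
gripper_force: 0.0
```

>>> step_arm(
  motion="0.33 -0.18 0 0 0 0; 0.66 -0.36 0 0 0 0; 0.98 -0.54 0 0 0 0; 0.98 -0.54 0 0 0 0",
)

```text
t: 0.87
eef_pos: [0.3663, -0.3146, 0.2135]
orientation: [0.976, 0.218, 0.0, -0.0]
ft_force: [-0.4, 0.3, -0.5]
finger_gap: 0.549
gripper_force: 0.0
```

>>> step_arm(
  motion="0.33 -0.18 0 0 0 0; 0.66 -0.36 0 0 0 0; 0.98 -0.54 0 0 0 0; 0.98 -0.54 0 0 0 0",
)

```text
t: 1.2
eef_pos: [0.4323, -0.2246, 0.2134]
orientation: [0.976, 0.217, 0.0, -0.0]
ft_force: [-0.8, -1.8, 0.3]
finger_gap: 0.548
gripper_force: 0.0
```

>>> step_arm(
  motion="0.33 -0.18 0 0 0 0; 0.66 -0.36 0 0 0 0; 0.98 -0.54 0 0 0 0; 0.98 -0.54 0 0 0 0",
)

```text
t: 1.53
eef_pos: [0.4983, -0.1346, 0.2132]
orientation: [0.976, 0.217, 0.0, -0.0]
ft_force: [-0.1, -0.8, 0.5]
finger_gap: 0.55
gripper_force: 0.0
```

>>> step_arm(
  motion="0 0 0 0 0 0.0165; 0 0 0 0 0 0.033; 0 0 0 0 0 0.033; 0 0 0 0 0 0.033",
)

```text
t: 1.87
eef_pos: [0.4959, -0.1386, 0.2134]
orientation: [0.993, 0.115, -0.0, 0.0]
ft_force: [-1.3, 0.3, -0.1]
finger_gap: 0.55
gripper_force: 0.0
```

>>> step_arm(
  motion="0.3 -0.25 0.1 0 0 0; 0.6 -0.5 0.3 0 0 0; 0.87 -0.73 0.6 0 0 0; 0.87 -0.73 0.9 0 0 0; 0.87 -0.73 0.9 0 0 0; 0.87 -0.73 0.9 0 0 0",
)

```text
t: 2.37
eef_pos: [0.5637, -0.0475, 0.1228]
orientation: [0.993, 0.115, -0.002, -0.0]
ft_force: [1.1, 0.9, 0.8]
finger_gap: 0.55
gripper_force: 0.0
```

```bash
python3 - <<'E'
from h import *
import cv2
c=eyes.camera_params("wrist"); print(telemetry.get_obs()["eef_pos"],c)
w=eyes.get_image("wrist"); cv2.imwrite("pics/w1.png",cv2.resize(w,(800,600),interpolation=cv2.INTER_CUBIC))
s=eyes.get_image("side")[150:300,180:330]; b=eyes.get_image("scene")[150:300,190:340]
cv2.imwrite("pics/s1.png",cv2.resize(np.hstack([b,s]),(800,400),interpolation=cv2.INTER_CUBIC))
E
```

```text
[ 0.56367276 -0.04753079  0.12275781] {'mtx': array([[329.98573152,   0.        , 257.86135145],
       [  0.        , 329.98573152, 193.97982046],
       [  0.        ,   0.        ,   1.        ]]), 'xyz': array([ 0.62921019, -0.0318193 ,  0.29401916]), 'attitude': array([ 0.7780136 , -0.61654622, -0.07536403,  0.09426486])}
```

View pics/w1.png

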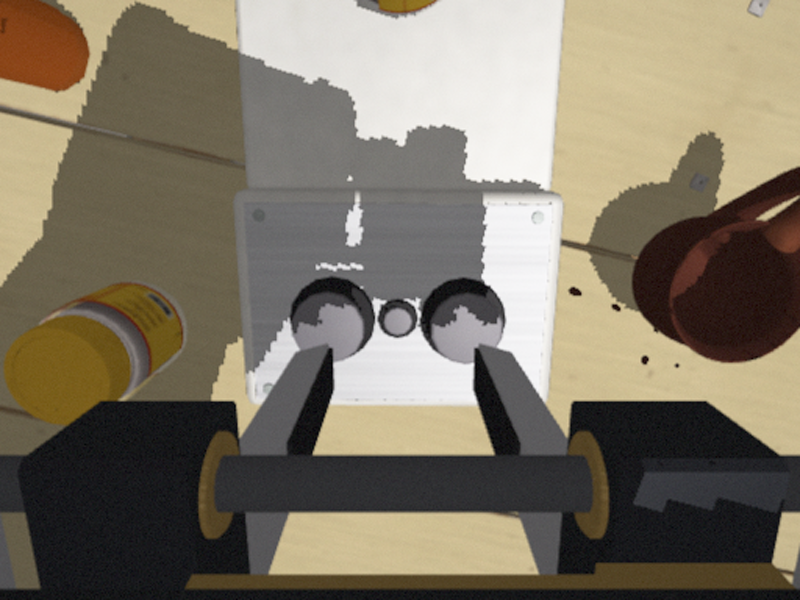

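View pics/s1.png

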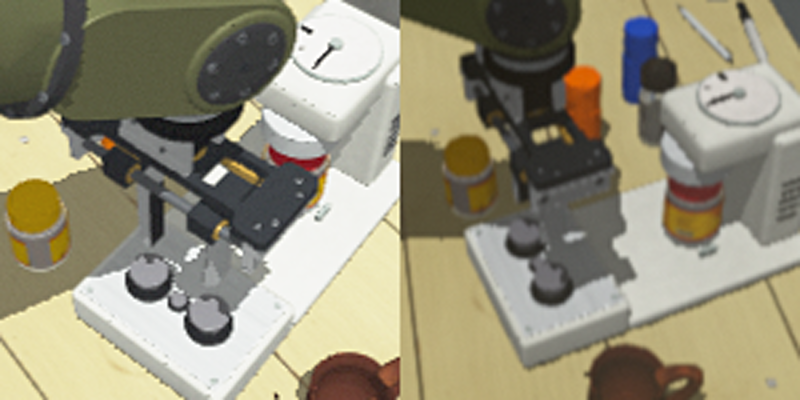

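In the wrist view, the left cap centre is near (334,324), the right near (464,324) and the stop key at (398,319). Both fingers point at the caps.

```bash
python3 - <<'E'
from h import *
c=eyes.camera_params("wrist");o=telemetry.get_obs();T=R.from_quat(o["orientation"])
f=lambda u,v,z:T.inv().apply(at_z("wrist",(u*.64-.2,v*.64-.2),z,c)-o["eef_pos"])*1e3
print(f(334,324,.067),f(464,324,.067),f(398,319,.0535))
E
```

```text
[  0.91441625 -32.61852274  58.78507415] [ 0.91969301 27.73493409 58.85645489] [-0.39806953 -3.04561439 72.31641355]
```

>>> step_arm(
  motion="0 -0.025 0.1 0 0 0; 0 -0.025 0.25 0 0 0; 0 -0.025 0.4 0 0 0; 0 -0.025 0.44 0 0 0; 0 -0.025 0.44 0 0 0; 0 -0.025 0.44 0 0 0",
)

```text
t: 3.02
eef_pos: [0.5642, -0.0449, 0.0802]
orientation: [0.994, 0.113, 0.0, 0.0]
ft_force: [0.2, 0.8, 0.7]
finger_gap: 0.549
gripper_force: 0.0
```

>>> step_arm(
  motion="0 0 0.04 0 0 0; 0 0 0.07 0 0 0; 0 0 0.1 0 0 0; 0 0 0.12 0 0 0; 0 0 0.12 0 0 0; 0 0 0.12 0 0 0",
)

```text
t: 3.52
eef_pos: [0.5647, -0.0448, 0.0682]
orientation: [0.994, 0.113, 0.001, 0.0]
ft_force: [0.1, -0.4, 7.1]
finger_gap: 0.546
gripper_force: 3.6
```

>>> step_arm(
  motion="0 0 0.01 0 0 0; 0 0 0.02 0 0 0; 0 0 0.02 0 0 0; 0 0 0.02 0 0 0",
)

```text
t: 3.85
eef_pos: [0.5648, -0.0448, 0.0675]
orientation: [0.994, 0.114, 0.001, 0.0]
ft_force: [-6.1, 0.3, 20.8]
finger_gap: 0.552
gripper_force: 10.5
```

>>> step_arm(
  motion="0 0 0.01 0 0 0; 0 0 0.01 0 0 0; 0 0 0.01 0 0 0; 0 0 0.01 0 0 0; 0 0 0.01 0 0 0; 0 0 0.01 0 0 0; 0 0 0.01 0 0 0; 0 0 0.01 0 0 0; 0 0 0.01 0 0 0; 0 0 0.01 0 0 0; 0 0 0.01 0 0 0; 0 0 0.01 0 0 0; 0 0 0.01 0 0 0; 0 0 0.01 0 0 0; 0 0 0.01 0 0 0; 0 0 0.01 0 0 0; 0 0 0.01 0 0 0; 0 0 0.01 0 0 0; 0 0 0.01 0 0 0; 0 0 0.01 0 0 0",
)

```text
t: 5.52
eef_pos: [0.5649, -0.0448, 0.0674]
orientation: [0.994, 0.114, 0.001, 0.0]
ft_force: [-10.3, -0.2, 30.6]
finger_gap: 0.547
gripper_force: 15.3
```

>>> step_arm(
  motion="0 0 0 0 0 0; 0 0 0 0 0 0; 0 0 0 0 0 0; 0 0 0 0 0 0; 0 0 0 0 0 0; 0 0 0 0 0 0; 0 0 0 0 0 0; 0 0 0 0 0 0; 0 0 0 0 0 0; 0 0 0 0 0 0; 0 0 0 0 0 0; 0 0 0 0 0 0; 0 0 0 0 0 0; 0 0 0 0 0 0; 0 0 0 0 0 0; 0 0 0 0 0 0; 0 0 0 0 0 0; 0 0 0 0 0 0; 0 0 0 0 0 0; 0 0 0 0 0 0",
)

```text
t: 7.18
eef_pos: [0.5649, -0.0448, 0.0674]
orientation: [0.994, 0.114, 0.001, 0.0]
ft_force: [-10.0, 0.1, 30.4]
finger_gap: 0.547
gripper_force: 15.3
```

```bash
python3 - <<'E'
from h import *
import cv2
s=eyes.get_image("side")[150:300,180:330]; b=eyes.get_image("scene")[150:300,220:370]
cv2.imwrite("pics/s2.png",cv2.resize(np.hstack([b,s]),(800,400),interpolation=cv2.INTER_CUBIC))
E
```

```text
(no output)
```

View pics/s2.png

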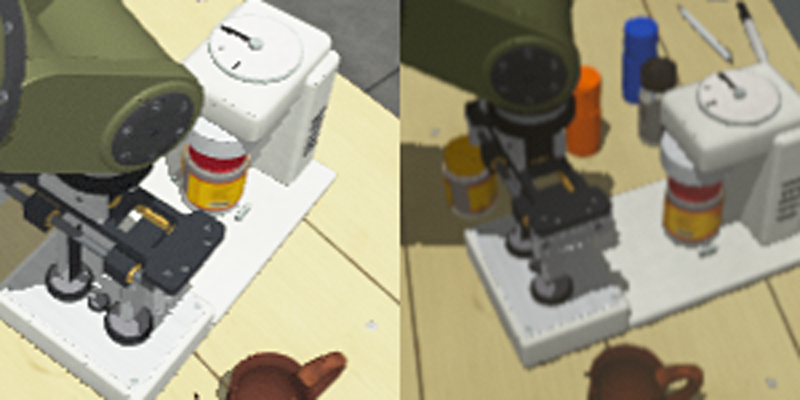

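Both caps are down, and the pointer (tip at 220,27, hub at 258,44) lies on the thick stop mark. I'll hold a little longer, then compare.

>>> step_arm(
  motion="0 0 0 0 0 0; 0 0 0 0 0 0; 0 0 0 0 0 0; 0 0 0 0 0 0; 0 0 0 0 0 0; 0 0 0 0 0 0; 0 0 0 0 0 0; 0 0 0 0 0 0; 0 0 0 0 0 0; 0 0 0 0 0 0; 0 0 0 0 0 0; 0 0 0 0 0 0; 0 0 0 0 0 0; 0 0 0 0 0 0; 0 0 0 0 0 0; 0 0 0 0 0 0; 0 0 0 0 0 0; 0 0 0 0 0 0; 0 0 0 0 0 0; 0 0 0 0 0 0",
)

```text
t: 8.95
eef_pos: [0.5649, -0.0448, 0.0674]
orientation: [0.994, 0.114, 0.001, 0.0]
ft_force: [-10.5, -0.2, 29.4]
finger_gap: 0.55
gripper_force: 15.3
```

```bash
python3 - <<'E'
from h import *
import cv2
b=eyes.get_image("scene")[145:190,290:345]
cv2.imwrite("pics/d3.png",cv2.resize(b,None,fx=10,fy=10,interpolation=cv2.INTER_CUBIC))
E
```

```text
(no output)
```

View pics/d3.png

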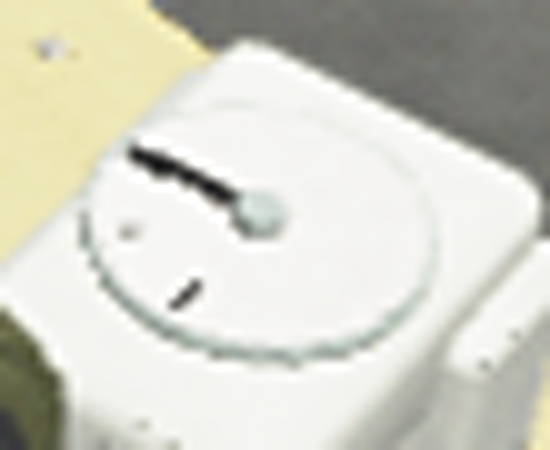

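The pointer (tip at 135,152, hub at 258,210) is merged with the thick stop mark, so it is at the stop. Now I'll release straight up.

>>> step_arm(
  motion="0 0 -0.05 0 0 0; 0 0 -0.1 0 0 0; 0 0 -0.18 0 0 0; 0 0 -0.35 0 0 0; 0 0 -0.6 0 0 0; 0 0 -0.9 0 0 0; 0 0 -1 0 0 0; 0 0 -1 0 0 0; 0 0 -1 0 0 0",
)

```text
t: 9.75
eef_pos: [0.5636, -0.0446, 0.1637]
orientation: [0.994, 0.113, -0.0, -0.0]
ft_force: [0.2, 0.4, -0.3]
finger_gap: 0.551
gripper_force: 0.0
```

>>> step_arm(
  motion="-0.3 0 -0.1 0 0 0; -0.6 0 -0.2 0 0 0; -0.6 0 -0.2 0 0 0; -0.6 0 -0.2 0 0 0; -0.6 0 -0.2 0 0 0; -0.6 0 -0.2 0 0 0",
)

```text
t: 10.25
eef_pos: [0.5057, -0.058, 0.1833]
orientation: [0.994, 0.114, -0.001, -0.0]
ft_force: [0.2, 0.2, 0.1]
finger_gap: 0.552
gripper_force: 0.0
```

```bash
python3 - <<'E'
from h import *
import cv2
o=telemetry.get_obs();print(o["ft_force"],o["eef_pos"])
cv2.imwrite("pics/e.png",cv2.resize(eyes.get_image("scene"),(800,600)))
E
```

```text
[0.20080383 0.20066007 0.10624127] [ 0.50570808 -0.05796701  0.18327545]
```

View pics/e.png

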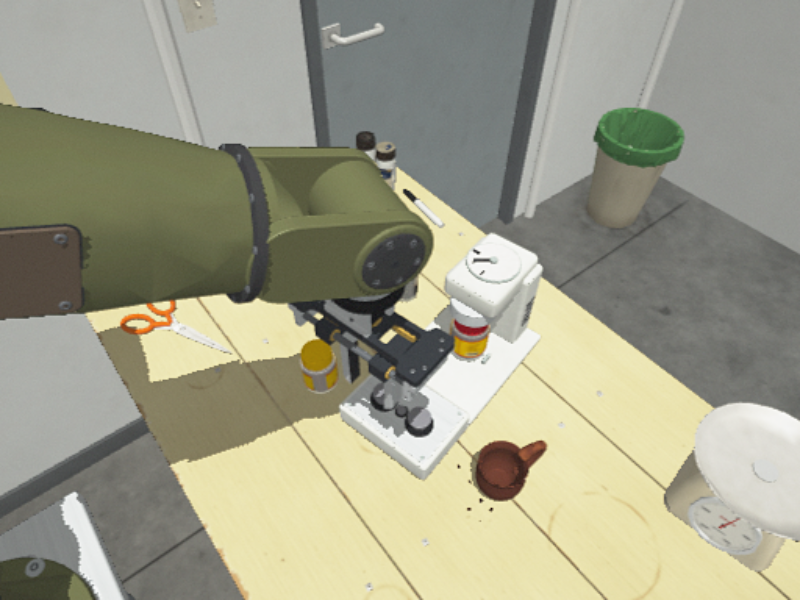

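The pointer is creeping back (tip at 472,260, hub at 493,262), the buttons are up, and the jars and cup are where they were (low jar 318,365, cup 503,470). The arm is clear, so I'll hand in.

```bash
python3 -c "
from bench import order;print(order.job_done())"
```

```text
the job is handed in; nothing more can be done
None
```

I pressed both start buttons down together, held them until the pointer was on its stop mark, then released them, moved clear and handed the job in at about 10.3 s; no verdict came back, and the spice jar was hidden behind the arm in the last picture.

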